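# Refit the hold-in roller and lock it with its hairpin clip

## Task

Put the rubber roller back over the upright pin of the sprung hold-in so that it sits down on the carriage, and let go of it. Then lock it on: slide the straight leg of the hairpin clip through the pin's cross hole, pushing gently the way the sprung carriage gives, until the sprung outer leg snaps over the pin and the clip's coil is fully home against the shank. Stop pushing as soon as you feel it snap home, so that the seated clip does not shove the carriage on, and leave the clip there by itself.

Things in the scene. Friction and masses are not known exactly. Their poses are not given: they have to be found in the camera images.
- base: Grey base plate of the hold-in, 190 x 80 mm, fixed to the bench; origin on the bench under the pin's rest place, x as the carriage's. It carries two dark steel rails (top 34 mm above the bench) and, at its +x end, the grey spring housing, the highest part of the base (42 mm above the bench), reaching from x = 72 to 108 mm.
- carriage: Bare steel slide, 66 x 54 mm, with an upright steel pin, 20 mm diameter. Origin: on the pin's axis at the slide's top face (36 mm above the bench), where the roller sits. z up; the pin's chamfered top is at z = 43 mm. x: the way the clip is pushed, away from the robot. It slides only along +x, 30 mm to a hard stop, against springs (300 N/m, 0.6 N preload, damped), and returns by itself.
- pin_hole (a point): Centre of the cross hole, on the pin's axis, 31 mm above the carriage's top face (67 mm above the bench); axes as the carriage's. The hole runs along x right through the 20 mm shank; it is 8.4 mm high and 8.4 mm wide, with rounded mouths.
- roller: Black rubber roller with a steel hub, standing on end on the bench: 44 mm outer diameter, 24 mm high, through bore 23 mm. Origin: centre of its underside; z along the bore. About 70 g. Seated on the carriage, its top is 7 mm below the hole's axis.
- clip: Hairpin clip of 5 mm steel wire with a black moulded grip, lying level on that grip. Origin: centre of the grip's underside; z up; x along the straight leg, grip to tip. Grip: 34 mm (x) by 14 mm (y) by 20 mm high; take it across the 14 mm. The wire lies 10 mm above the origin. The coil ahead of the grip, 18 mm diameter and 10 mm high, ends at x = 35 mm and stops against the shank. About 70 g.
- clip_seat (a point): Point on the straight leg's axis, 45 mm ahead of the clip's origin and 10 mm above it (axes as the clip's): with the clip fully home it lies at the centre of the cross hole. The outer leg, on the -y side, bows round the shank here; its throat is at 57 mm, its flared end at 76 mm ahead of the origin and 14 mm to -y.
- clip_tip (a point): Tapered tip of the clip's straight leg, 83 mm ahead of the clip's origin and 10 mm above it; axes as the clip's.
- clip_leg (a joint): Opening of the clip's outer leg about the coil, rad: 0 closed, about 0.2 as its throat rides over the shank's widest part, under 0.04 once home. Getting it over takes a push that climbs to some 5 to 10 N, with small slips, as the carriage gives by 15 to 28 mm; then the leg snaps shut, the carriage jumps back some 10 to 16 mm onto the coil and the push falls to about half.
Things that resemble listed ones, but are neither listed nor needed, are in the scene too. Several things look just like the roller: the one meant starts nearest to the robot's base.

How it is judged:
On the way, in this order (a step that is already met when the one before it is completed fails the run):
1. the roller sits down on the carriage, over the pin, released, with the clip not yet in (distance between roller and carriage below 0.004 m and angle between roller's own z axis and vertical below 0.08 rad and contact force between the fingers and roller below 0.3 N and distance between clip_seat and pin_hole above 0.06 m), for 0.2 s.
2. the straight leg is through the cross hole, pushed from the side that faces the carriage's give (x of clip_tip in the frame of pin_hole above 0.011 m and x of clip_seat in the frame of pin_hole below 0 m and distance between clip_seat and pin_hole below 0.035 m and y of pin_hole in the frame of clip_seat between -0.0035 and 0.0035 m and z of pin_hole in the frame of clip_seat between -0.006 and 0.006 m), for 0.05 s.
At the end, for the whole second after the job is handed in: Roller on the carriage over the pin (origins within 4 mm, upright within 0.08 rad); clip home: its seat point within 4 mm of the hole's centre, grip on the hole's -x side, straight leg within 0.25 rad of the hole's axis, outer leg shut (under 0.06 rad); both at rest (distance between clip_seat and pin_hole below 0.004 m and x of clip in the frame of pin_hole below -0.03 m and angle between the x axis of clip and the x axis of pin_hole, either way round below 0.25 rad and value of joint clip_leg below 0.06 rad and distance between roller and carriage below 0.004 m and angle between roller's own z axis and vertical below 0.08 rad and linear speed of each of clip, roller below 0.02 m/s); the robot touches nothing.
It fails at once if the clip bears on the pin or carriage with more than 24 N (contact force between clip and carriage above 24 N).
It fails at once if the clip is shoved on after it has snapped home, holding the carriage more than 18 mm back (distance between clip_seat and pin_hole below 0.003 m and value of joint clip_leg below 0.06 rad and x of carriage in the frame of base above 0.018 m).
It fails at once if the robot bears on the carriage or its pin with more than 24 N (contact force between any of the fingers, the arm and carriage above 24 N).
It also fails if it takes over 70 s, if anything falls off the work surface, if the arm or the gripper's body presses on something with over 40 N, if the wrist force passes 120 N, or if a joint passes its speed limit or range.

## Robot

A 6-joint arm with a two-finger parallel gripper is mounted at the origin on the work surface. World frame = base frame: x ahead of the robot, y to its left, z up, the work surface at z = 0. Lengths are in m, angles in rad, forces in N, time in s.
With the tool pointing down it reaches from about 0.25 to 0.775 m from the base axis. Payload 4 kg.
Tool frame: the origin (TCP) lies at the very end of the fingers, on their centre line; the grasp point (between the pads) lies 19 mm behind it; z points along the fingers, y is the line along which they close (so a half turn about z gives the same grasp; the last joint's range is limited). The gripper opens to 94 mm and grips with 3 to 60 N. Pads are 16 mm wide; open, the fingers measure 119 mm over their backs; the gripper's body (75 mm by 177 mm) begins 78 mm behind the grasp point.
Start: joints at [1.043, 0.087, 1.371, -0, 1.684, -0.103], TCP at [0.227, 0.501, 0.206] pointing down, gripper open.
Joint ranges: [-3.1, 3.1], [-0.76, 2.03], [0.27, 2.55], [-1.08, 4.22], [0.17, 2.65], [-2.57, 2.57]. Speed limits (rad/s): [2.79, 2.79, 3.14, 3.14, 3.14, 3.14].

## Interface

Orientations are given as [roll, pitch, yaw] about the fixed x, y, z axes, in that order (R = Rz(yaw) Ry(pitch) Rx(roll)).
In Python, from bench import robot, vision gives the robot as it stands.
- The arm moves only by the shell command python3 -m crank 'ROWS'. ROWS is JSON, a list of rows, each a list of 3 entries, a list of its own where there are three numbers: the closure, from 0 (fully open) to 1 (shut), then the shift along the tool's x, y, z in m, then the turn, a rotation vector about the tool's x, y, z in degrees. A call has 1 to 8 rows; each row shifts and turns the commanded pose from where the row before left it, along the tool's axes as they then stand; what a row does not reach is not made up. A row lasts 1/10 s, in which the tool goes at most 50 mm and 8.59 degrees, less where a joint would pass 70% of its speed; a pose out of reach is approached as far as the arm can. A call with a gripper value outside its range is refused whole. The fingers move at their own pace and stop on an object; the grip force is fixed at half the most. Time passes only in rows, so rows that do not move let the fingers close. It gives the time, the measured TCP pose, the force, the opening and the grip force at its end, in the units of the state.
- robot.get_obs(): the state, without advancing time (a new reading comes with each control period).
- vision.snapshot(name): name is "scene" or "top" or "wrist"; returns a dict with "color" (384x512x3 uint8, red, green, blue), "z_map" (384x512 float32, m along the optical axis (not along the pixel's ray), 0 where there is no reading), "fx", "fy", "cx", "cy" (pixels), "R" (3x3) and "t" (3): a world point X has camera coordinates R X + t. Camera axes: x right, y down, z forward; pixel columns grow to the right and rows downward; lengths in m; the calibration is good to about 2 mm. The wrist camera is an equidistant fisheye: a pixel r from the principal point sees the ray r / f radians off the axis. A picture is of the moment at which its call begins.
- robot.close_job(): hands the job in; it is judged then, once.
The state is a dict: "time": time; "joint_positions": joint angles; "qvel": joint speeds; "joint_torque": joint torques, N m; "tool_pos": TCP position; "ee_rot": TCP orientation; "wrist_force": force on the tool from outside, world axes, zero at the start; "wrist_torque": the same for the moment, N m; "width": finger opening in m; "finger_force": force on a finger pad.
Only numpy, scipy, OpenCV 4.12 (cv2) and the standard library are available. Lean on these libraries where they do the work, as an engineer would, in place of code of your own. Each camera call takes 0.05 s, during which the arm holds its last target. There are 200 camera calls.

## Working session

There is one attempt and no reset: what is moved stays moved. The work goes in short steps, Python scripts to look and compute and a shell command to move; the robot and the scene stay as the last step left them, time stands still between calls to the robot, and variables do not carry over. Pictures are saved under pics/ and viewed, at most 10 in all, crops included, and the job is handed in when it is done.

```bash
mkdir -p pics; ls; cat > h.py <<'E'
import numpy as np, cv2
from bench import robot, vision
from scipy.spatial.transform import Rotation as Ro
def snap(n, f):
    s=vision.snapshot(n); cv2.imwrite('pics/'+f+'.png', s['color'][:,:,::-1]); np.savez('pics/'+f+'.npz',**s); return s
def ray(s,u,v,z):
    d=np.array([(u-s['cx'])/s['fx'],(v-s['cy'])/s['fy'],1.]); R=s['R']; c=-R.T@s['t']; w=R.T@d
    return c+w*(z-c[2])/w[2]
def cloud(s):
    v,u=np.indices(s['z_map'].shape); Z=s['z_map']
    P=np.stack([(u-s['cx'])/s['fx']*Z,(v-s['cy'])/s['fy']*Z,Z],-1)
    return (P-s['t'])@s['R']
E
python3 - <<'E'
from h import *
a=snap('top','top0');b=snap('scene','sc0')
for s in(a,b): print(s['fx'],s['cx'],s['cy'],s['R'].round(3).tolist(),(-s['R'].T@s['t']).round(3))
cv2.imwrite('pics/both.png',np.hstack([a['color'],b['color']])[:,:,::-1][:, :1024].copy()) if 0 else None
print(robot.get_obs())
E
```

```text
pics
457.91516542078864 252.15025626293794 185.830497836783 [[0.007, -1.0, 0.0], [-0.975, -0.007, -0.223], [0.223, 0.001, -0.975]] [ 0.353 -0.012  0.977]
429.8716090530195 254.93739297865724 194.0998653880562 [[-0.385, 0.923, 0.02], [0.604, 0.269, -0.75], [-0.697, -0.276, -0.661]] [1.154 0.232 0.644]
{'time': 0.1, 'joint_positions': array([ 1.04290355e+00,  8.78725948e-02,  1.37207672e+00, -1.11193342e-05,
        1.68356891e+00, -1.03135547e-01]), 'qvel': array([ 0.0008202 , -0.00126697, -0.00219791,  0.00035131,  0.00027148,
       -0.00035993]), 'joint_torque': array([ 2.52634731e-03, -3.41253412e+01, -3.03302300e+01,  7.20915198e-02,
        3.04702891e-02, -1.03579471e-04]), 'tool_pos': array([0.22643887, 0.50070064, 0.20443924]), 'ee_rot': array([-3.13967617e+00, -1.87251040e-04,  2.71683401e+00]), 'wrist_force': array([-1.06187007,  0.31105616,  0.28632412]), 'wrist_torque': array([ 0.02100744,  0.01469423, -0.04964212]), 'finger_force': 0.0, 'width': 0.09413895959816115}
```

View pics/top0.png

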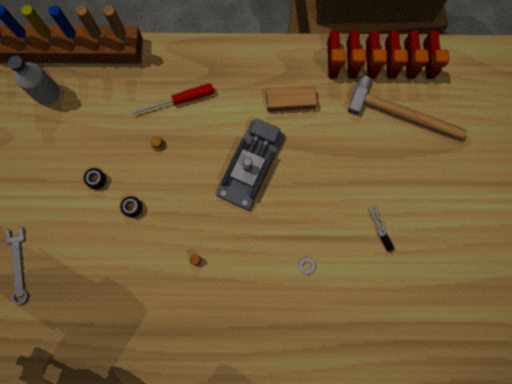

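View pics/sc0.png

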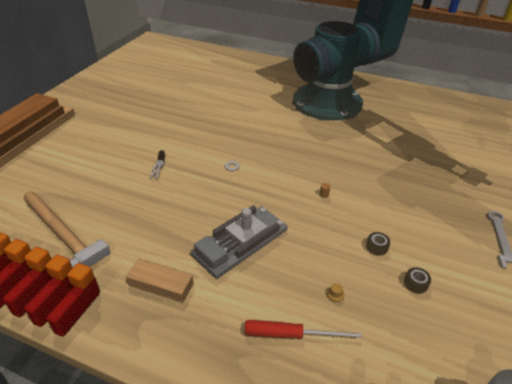

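The top view shows two black roller-like rings at (95,179) and (131,207). Other round items are the washer at (307,266) and brass parts at (157,144) and (196,260). The nearer ring, (131,207), should be the roller. The clip is at (381,230) with its grip at the lower right, and the hold-in is at (250,165) with its housing at (266,132).

```bash
python3 - <<'E'
from h import *
s=dict(np.load('pics/top0.npz'));P=cloud(s);c=s['color'].astype(int)
def cc(m,name,lo,hi):
    n,l,st,ce=cv2.connectedComponentsWithStats(m.astype(np.uint8))
    for i in range(1,n):
        if lo<st[i,4]<hi:
            q=P[l==i]; q=q[np.isfinite(q).all(1)]
            print(name,ce[i].round(1),st[i],'med',np.median(q,0).round(4),'z95',np.percentile(q[:,2],95).round(4))
    return l
ok=(P[:,:,2]>0.012)&(s['z_map']>0)
ok[:100]=0;ok[330:]=0
cc(ok,'hi',30,6000)
dark=c.max(2)<60; dark[:100]=0;dark[330:]=0
cc(dark,'dk',20,3000)
for u,v in((95,179),(131,207)): p=ray(s,u,v,.024);print(p,np.hypot(p[0],p[1]))
# base outline: height>0.015
m=(P[:,:,2]>.012)&ok; 
cs,_=cv2.findContours(m[:, :].astype(np.uint8),cv2.RETR_EXTERNAL,cv2.CHAIN_APPROX_NONE)
for k in cs:
    if cv2.contourArea(k)>800: print(cv2.minAreaRect(k))
for z in((.055,.09),(.037,.047),(.03,.0365)):
    m=(P[:,:,2]>z[0])&(P[:,:,2]<z[1]); m[:115]=0;m[215:]=0;m[:,:205]=0;m[:,295:]=0
    q=P[m];print(z,len(q),q.mean(0) if len(q) else'',np.median(q,0))
def crop(x,y,w):return cv2.resize(s['color'][y-w:y+w,x-w:x+w,::-1],(380,380),interpolation=cv2.INTER_CUBIC)
cv2.imwrite('pics/crop1.png',np.hstack([crop(115,195,45),crop(381,230,32)]))
E
```

```text
hi [ 44.2 101. ] [ 36 100  17   4  46] med [0.7634 0.4555 0.0206] z95 0.031
hi [160.2 104.6] [132 100  59  14 155] med [0.7616 0.1985 0.0157] z95 0.0218
hi [290.3 103.7] [267 100  50  10 415] med [ 0.7587 -0.0927  0.0267] z95 0.0302
hi [411.  115.9] [ 349  100  118   39 1252] med [ 0.7361 -0.3653  0.0223] z95 0.0265
hi [250.4 163.1] [ 216  118   69   92 3147] med [ 0.6164 -0.0066  0.0325] z95 0.0438
hi [156.8 141.5] [152 137  11  11  87] med [0.6703 0.1992 0.0211] z95 0.0249
hi [ 94.  177.5] [ 84 168  22  20 292] med [0.5882 0.3293 0.0234] z95 0.0263
hi [130.6 205.7] [120 196  22  21 283] med [0.5267 0.2467 0.0236] z95 0.0266
hi [386.3 239. ] [378 225  17  26 154] med [ 0.4601 -0.2924  0.0172] z95 0.021
hi [194.8 259. ] [190 254  11  11  95] med [0.4162 0.1061 0.0272] z95 0.0298
dk [ 46.8 101.7] [ 37 100  21   6  78] med [0.764  0.4531 0.0149] z95 0.0291
dk [182.9 101.6] [174 100  20   5  33] med [0.7679 0.1476 0.0128] z95 0.0195
dk [370.5 105.8] [364 102  14   7  28] med [ 0.7639 -0.2781  0.0043] z95 0.015
dk [290.4 108.3] [268 106  48   6 170] med [ 0.7547 -0.0932  0.011 ] z95 0.02
[... 794 characters left out ...]
0.0216
dk [ 23.  276.2] [ 20 242  10  63 117] med [0.378  0.4671 0.004 ] z95 0.0081
[0.58445888 0.32664439 0.024     ] 0.669543680974757
[0.52412241 0.24548519 0.024     ] 0.5787635827876487
((250.46900939941406, 162.35220336914062), (37.63680648803711, 87.59770202636719), 25.016895294189453)
((408.541015625, 115.29586791992188), (120.0597152709961, 18.858999252319336), 13.907776832580566)
(0.055, 0.09) 98 [ 6.08968454e-01 -3.88992021e-04  7.43359063e-02] [ 6.08387731e-01 -4.07678722e-04  7.72495894e-02]
(0.037, 0.047) 568 [ 0.67132694 -0.02804723  0.04059336] [ 0.68684746 -0.02867835  0.04066961]
(0.03, 0.0365) 1047 [ 0.61686179 -0.00361594  0.03383441] [ 0.6155324  -0.00756701  0.03400889]
```

View pics/crop1.png

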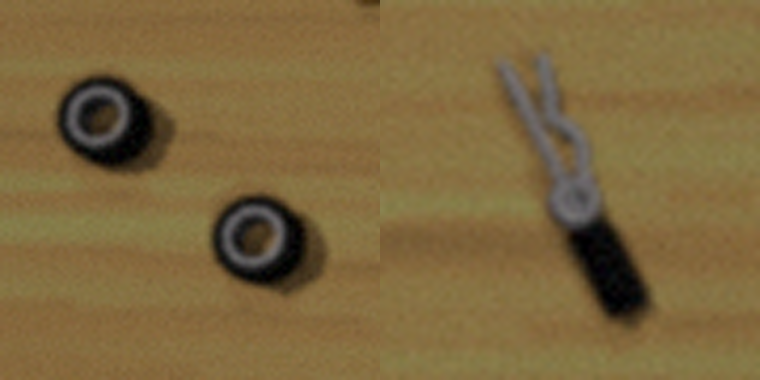

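The left crop confirms two rollers, and the nearer one is centred at about (130.4,206.8) in the top image, 0.579 m from the base against 0.670 m. The right crop shows the clip, with its black grip at lower right, coil at (382,231), straight leg on the left and outer leg on the right (-y), pointing mostly +x.

```bash
python3 - <<'E'
from h import *
for n in('top0','sc0'):
    s=dict(np.load(f'pics/{n}.npz'));P=cloud(s);c=s['color'].astype(int)
    def sel(x,y,r,z0,z1): return P[(np.hypot(P[...,0]-x,P[...,1]-y)<r)&(P[...,2]>z0)&(P[...,2]<z1)&(s['z_map']>0)]
    B=sel(.63,-.01,.14,.008,.06); r=cv2.minAreaRect(B[:,:2].astype(np.float32)*1000); print(n,'base',r)
    for a,b in((.03,.0385),(.039,.047)):
        q=sel(.63,-.01,.14,a,b); print(' lay',a,np.median(q[:,2]),cv2.minAreaRect(q[:,:2].astype(np.float32)*1000))
    q=sel(.609,0,.03,.076,.085); print(' pintop',len(q),q.mean(0).round(4))
    q=sel(.525,.246,.035,.021,.03); print(' roller top',len(q),q.mean(0).round(4),cv2.minEnclosingCircle(q[:,:2].astype(np.float32)*1000))
    q=sel(.46,-.29,.07,.0145,.03); print(' grip',len(q),q.mean(0).round(4),np.median(q[:,2]),cv2.minAreaRect(q[:,:2].astype(np.float32)*1000))
    # silver-ring rollers by colour
    g=(c.max(2)-c.min(2)<25)&(c.max(2)>70)&(np.hypot(P[...,0]-.525,P[...,1]-.246)<.03)
    pts=np.argwhere(g)[:,::-1].astype(np.float32)
    if len(pts)>10:
        (u,v),rad=cv2.minEnclosingCircle(pts);print(' ring',u,v,rad,ray(s,u,v,.024))
    # dark grip
    g=(c.max(2)<60)&(np.hypot(P[...,0]-.453,P[...,1]+.293)<.035)
    pts=np.argwhere(g)[:,::-1]; w=np.array([ray(s,u,v,.02)[:2] for u,v in pts])*1000
    print(' dark grip',len(w),cv2.minAreaRect(w.astype(np.float32)))
s=dict(np.load('pics/top0.npz'))
# legs, from the crop: px = 349+X*64/380
for nm,X,Y,z in(('coil',575-380,200,.015),('tip',502-380,65,.01),('otip',542-380,57,.01)):
    print(nm,ray(s,349+X*64/380,198+Y*64/380,z))
E
```

```text
top0 base ((647.8108520507812, -16.959129333496094), (80.28357696533203, 241.19613647460938), 65.65043640136719)
 lay 0.03 0.03445687792983919 ((658.81640625, -21.53325653076172), (78.14936065673828, 214.24468994140625), 65.84077453613281)
 lay 0.039 0.04158634269431113 ((648.922607421875, -16.740020751953125), (58.262535095214844, 132.05953979492188), 65.0053939819336)
 pintop 61 [ 6.106e-01 -4.000e-04  7.850e-02]
 roller top 232 [0.5275 0.2478 0.024 ] ((527.2759399414062, 247.73646545410156), 22.15340805053711)
 grip 121 [ 0.458  -0.2939  0.018 ] 0.017910104414428914 ((479.7400817871094, -284.91265869140625), (88.09808349609375, 14.026352882385254), 22.199176788330078)
 ring 129.77777099609375 205.6666717529297 7.22231388092041 [0.52696491 0.24825852 0.024     ]
 dark grip 129 ((453.04290771484375, -292.1954650878906), (35.407989501953125, 16.85143280029297), 26.660186767578125)
sc0 base ((647.5230102539062, -17.660926818847656), (82.28040313720703, 241.02114868164062), 65.89933776855469)
 lay 0.03 0.034381817119876396 ((634.765625, -12.695274353027344), (81.07628631591797, 164.9288330078125), 65.6112289428711)
 lay 0.039 0.04162917875437393 ((657.8860473632812, -22.027732849121094), (60.037593841552734, 111.85626983642578), 65.03079986572266)
 pintop 54 [ 0.6123 -0.0007  0.0787]
 roller top 237 [0.5286 0.247  0.0237] ((527.5057373046875, 246.62803649902344), 22.81414222717285)
 grip 62 [ 0.4604 -0.2934  0.0182] 0.018641356346372994 ((479.7374267578125, -285.00848388671875), (86.22708129882812, 15.757684707641602), 22.138565063476562)
 ring 378.5 240.0 8.732224464416504 [0.5276719  0.24692031 0.024     ]
 dark grip 36 ((458.4607849121094, -291.094482421875), (29.75094223022461, 9.588677406311035), 31.7390079498291)
coil [ 0.47666622 -0.28413484  0.015     ]
tip [ 0.52598742 -0.2619645   0.01      ]
otip [ 0.52901896 -0.27655171  0.01      ]
```

```bash
cat >> h.py <<'E'
def delta(x,y,z,yaw=None):
    o=robot.get_obs(); R=Ro.from_euler('xyz',o['ee_rot']); d=R.inv().apply(np.array([x,y,z])-o['tool_pos'])
    print('t',round(o['time'],2),'pos',o['tool_pos'].round(4),'rpy',np.degrees(o['ee_rot']).round(2),'F',o['wrist_force'].round(2),'w',round(o['width'],4))
    print('shift mm',(d*1000).round(1), 'turn deg', (R.inv()*Ro.from_euler('xyz',[np.pi,0,np.radians(yaw)])).as_rotvec(degrees=True).round(2) if yaw is not None else '')
E
python3 -c "
from h import *
delta(.5273,.2475,.13,155.7)"
```

```text
t 0.1 pos [0.2264 0.5007 0.2044] rpy [-1.7989e+02 -1.0000e-02  1.5566e+02] F [-1.06  0.31  0.29] w 0.0941
shift mm [-378.5 -106.6   74.6] turn deg [-0.11 -0.01 -0.04]
```

```bash
python3 -m crank '[[0,[-0.04,-0.011,0],[0,0,0]],[0,[-0.042,-0.012,0],[0,0,0]],[0,[-0.042,-0.012,0.005],[0,0,0]],[0,[-0.042,-0.012,0.005],[0,0,0]],[0,[-0.042,-0.012,0.01],[0,0,0]],[0,[-0.042,-0.012,0.01],[0,0,0]],[0,[-0.042,-0.012,0.01],[0,0,0]],[0,[-0.042,-0.012,0.01],[0,0,0]]]'
python3 -m crank '[[0,[-0.03,-0.008,0.015],[0,0,0]],[0,[-0.014,-0.004,0.009],[0,0,0]],[0,[0,0,0],[0,0,0]],[0,[0,0,0],[0,0,0]]]'
python3 - <<'E'
from h import *
s=snap('wrist','w1');print({k:s[k] if np.size(s[k])>1 else s[k] for k in('fx','fy','cx','cy','R','t')})
delta(.5273,.2475,.13,155.7)
E
```

```text
time: 0.9
tool_pos: [0.4927, 0.2755, 0.1546]
ee_rot: [-3.141, -0.001, 2.717]
wrist_force: [0.5, 0.3, -0.2]
width: 0.094
finger_force: 0.0
time: 1.3
tool_pos: [0.5261, 0.2486, 0.1313]
ee_rot: [-3.142, -0.001, 2.717]
wrist_force: [-0.0, -0.0, -0.2]
width: 0.0941
finger_force: 0.0
{'fx': 297.3186396354542, 'fy': 297.3186396354542, 'cx': 256.4458588330559, 'cy': 188.48813786890767, 'R': array([[ 0.4116156 ,  0.91135672,  0.00123224],
       [ 0.88492465, -0.40000007,  0.23855462],
       [ 0.21790125, -0.09710236, -0.9711283 ]]), 't': array([-0.44272292, -0.37291529,  0.22721022])}
t 1.35 pos [0.5262 0.2491 0.1321] rpy [ 1.7995e+02 -2.0000e-02  1.5574e+02] F [0.32 0.19 0.09] w 0.0943
shift mm [-1.7 -1.   2.1] turn deg [ 0.05 -0.02  0.04]
```

View pics/w1.png

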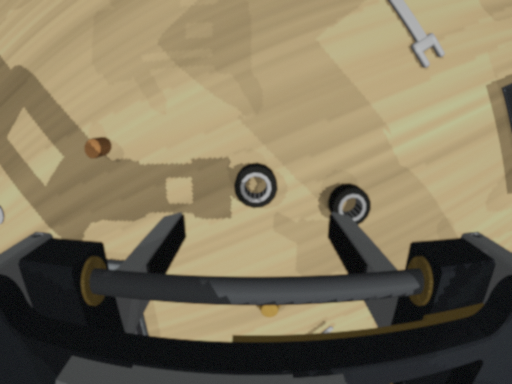

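The wrist view shows the wanted roller at (256,185), the other at (350,204), with the fingertips near (180,220) and (335,220).

```bash
cat >> h.py <<'E'
def fray(s,u,v,z):
    a=np.array([u-s['cx'],v-s['cy']]);r=np.hypot(*a);th=r/s['fx'];k=np.sin(th)/r if r>1e-6 else 1/s['fx']
    w=s['R'].T@np.array([*(a*k),np.cos(th)]);c=-s['R'].T@s['t'];return c+w*(z-c[2])/w[2]
def fproj(s,X):
    p=s['R']@X+s['t'];r=np.hypot(p[0],p[1]);th=np.arctan2(r,p[2]);return s['cx']+p[0]/r*th*s['fx'],s['cy']+p[1]/r*th*s['fx']
E
python3 - <<'E'
from h import *
s=dict(np.load('pics/w1.npz'));c=s['color'].astype(int)
sub=np.zeros(c.shape[:2],bool);sub[155:215,228:285]=1
g=(c.max(2)-c.min(2)<25)&(c.max(2)>95)&sub
n,l,st,ce=cv2.connectedComponentsWithStats(g.astype(np.uint8));i=1+st[1:,4].argmax()
pts=np.argwhere(l==i)[:,::-1].astype(np.float32);(u,v),r=cv2.minEnclosingCircle(pts);print('ring',u,v,r,fray(s,u,v,.024))
g=(c.max(2)<75)&sub;n,l,st,ce=cv2.connectedComponentsWithStats(g.astype(np.uint8));i=1+st[1:,4].argmax()
pts=np.argwhere(l==i)[:,::-1].astype(np.float32);(u,v),r=cv2.minEnclosingCircle(pts);print('dark',u,v,r,fray(s,u,v,.018))
print(fproj(s,robot.get_obs()['tool_pos']))
delta(*fray(s,u,v,.018)[:2],.004,155.7)
E
```

```text
ring 255.64370727539062 186.7574920654297 15.694987297058105 [0.52499751 0.24776502 0.024     ]
dark 255.13636779785156 184.68182373046875 21.57305145263672 [0.5241308  0.24758625 0.018     ]
(np.float64(258.07441149500505), np.float64(226.88742034038475))
t 1.35 pos [0.5262 0.2491 0.1321] rpy [ 1.7995e+02 -2.0000e-02  1.5574e+02] F [0.32 0.19 0.09] w 0.0943
shift mm [  1.2  -2.3 128.1] turn deg [ 0.05 -0.02  0.04]
```

```bash
python3 -m crank '[[0,[0,-0.0015,0.04],[0,0,0]],[0,[0,0,0.045],[0,0,0]],[0,[0,0,0.033],[0,0,0]],[0,[0,0,0.01],[0,0,0]],[0.8,[0,0,0],[0,0,0]],[0.8,[0,0,0],[0,0,0]],[0.8,[0,0,0],[0,0,0]],[0.8,[0,0,0],[0,0,0]]]'
python3 -m crank '[[0.8,[0,0,0],[0,0,0]],[0.8,[0,0,0],[0,0,0]]]'
```

```text
time: 2.15
tool_pos: [0.5275, 0.2471, 0.0053]
ee_rot: [3.139, 0.002, 2.717]
wrist_force: [0.3, 0.3, -0.4]
width: 0.0655
finger_force: 0.0
time: 2.35
tool_pos: [0.5267, 0.2465, 0.004]
ee_rot: [3.141, 0.001, 2.717]
wrist_force: [-1.2, -0.1, -0.9]
width: 0.0496
finger_force: 0.0
```

```bash
python3 -m crank '[[0.8,[0,0,0],[0,0,0]],[0.8,[0,0,0],[0,0,0]],[0.8,[0,0,0],[0,0,0]]]'
python3 -m crank '[[0.8,[0,0,-0.03],[0,0,0]],[0.8,[0,0,-0.05],[0,0,0]],[0.8,[0,0,-0.04],[0,0,0]],[0.8,[0,0,0],[0,0,0]]]'
python3 - <<'E'
from h import *
delta(.6115,-.0005,.125,155.7)
s=snap('wrist','w2'); c=s['color'].astype(int)
o=robot.get_obs()
E
```

```text
time: 2.65
tool_pos: [0.5265, 0.2465, 0.0037]
ee_rot: [3.141, 0.0, 2.717]
wrist_force: [-1.2, -0.6, 1.0]
width: 0.043
finger_force: 30.0
time: 3.05
tool_pos: [0.5303, 0.2479, 0.1312]
ee_rot: [3.132, 0.01, 2.717]
wrist_force: [0.7, 0.6, -1.2]
width: 0.0431
finger_force: 30.0
t 3.05 pos [0.5303 0.2479 0.1312] rpy [179.45   0.57 155.66] F [ 0.67  0.55 -1.2 ] w 0.0431
shift mm [-176.3 -192.9    6.1] turn deg [ 0.55  0.57 -0.04]
```

View pics/w2.png

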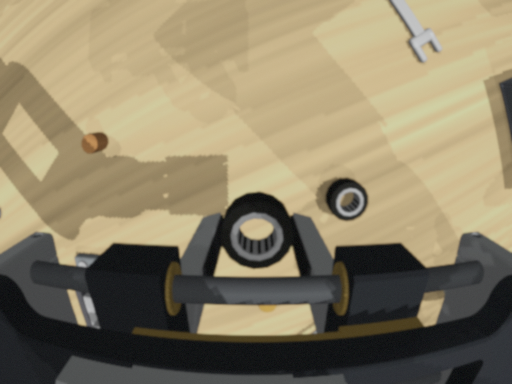

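The roller is held between the pads, its ring centred near (256,230).

```bash
python3 -m crank '[[0.8,[-0.02,-0.02,-0.005],[0,0,0]],[0.8,[-0.03,-0.032,0],[0,0,0]],[0.8,[-0.032,-0.034,0],[0,0,0]],[0.8,[-0.032,-0.034,0],[0,0,0]],[0.8,[-0.032,-0.034,0],[0,0,0]],[0.8,[-0.023,-0.026,0],[0,0,0]],[0.8,[-0.01,-0.01,0],[0,0,0]],[0.8,[0,0,0],[0,0,0]]]'
python3 -m crank '[[0.8,[0,0,0],[0,0,0]],[0.8,[0,0,0],[0,0,0]]]'
python3 - <<'E'
from h import *
delta(.6115,-.0005,.125,155.7)
for n,f in(('wrist','w3'),('top','top3'),('scene','sc3')):snap(n,f)
a=cv2.imread('pics/w3.png')[140:300,150:370]; b=cv2.imread('pics/sc3.png')[150:290,170:310]
cv2.imwrite('pics/c3.png',np.hstack([cv2.resize(a,(440,320),interpolation=cv2.INTER_CUBIC),cv2.resize(b,(320,320),interpolation=cv2.INTER_CUBIC)]))
E
```

```text
time: 3.9
tool_pos: [0.6105, -0.0018, 0.1262]
ee_rot: [-3.141, -0.004, 2.714]
wrist_force: [0.3, 0.5, -1.0]
width: 0.0433
finger_force: 30.0
time: 4.1
tool_pos: [0.6106, 0.0016, 0.128]
ee_rot: [3.141, -0.001, 2.719]
wrist_force: [0.0, 0.6, -0.6]
width: 0.0429
finger_force: 30.0
t 4.1 pos [0.6106 0.0016 0.128 ] rpy [ 1.7998e+02 -7.0000e-02  1.5579e+02] F [ 0.    0.59 -0.56] w 0.0429
shift mm [-1.7 -1.5  3. ] turn deg [ 0.02 -0.07  0.09]
```

View pics/c3.png

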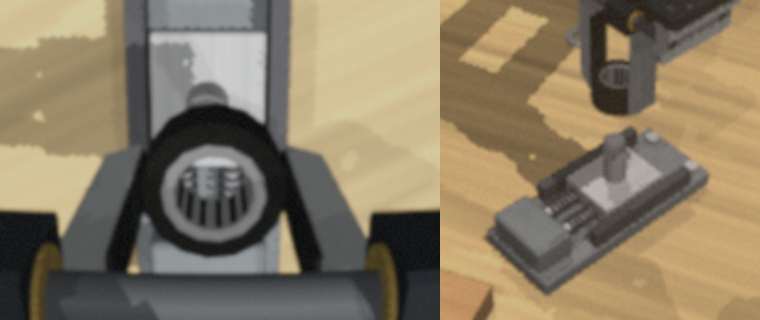

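The wrist crop shows the carriage below, edges at raw columns about 225 and 282, and the pin top at about (253,185). The roller ring in hand is at about (256,235). The scene crop shows the roller above and near the pin.

```bash
python3 - <<'E'
from h import *
s=dict(np.load('pics/w3.npz'));c=s['color'].astype(int);g=c.sum(2)//3
tp=np.array([.6106,.0016,.128]); ps=np.radians(155.7);ex=np.array([np.cos(ps),np.sin(ps),0]);ey=np.array([np.sin(ps),-np.cos(ps),0])
cam=-s['R'].T@s['t'];print('cam-tcp in tool',(cam-tp)@ex,(cam-tp)@ey,cam[2]-tp[2])
for r in(160,170,184,188,191): print(r,g[r,218:290:1].tolist())
# ring centre
sub=np.zeros(g.shape,bool);sub[205:262,225:290]=1
m=(c.max(2)-c.min(2)<25)&(g>95)&sub;n,l,st,ce=cv2.connectedComponentsWithStats(m.astype(np.uint8));i=1+st[1:,4].argmax()
pts=np.argwhere(l==i)[:,::-1].astype(np.float32)
h=cv2.convexHull(pts);e=cv2.fitEllipse(h);print(e);p=fray(s,*e[0],tp[2]+.020);print('roller top in tool',(p-tp)@ex,(p-tp)@ey)
# top & scene: pin top from depth, roller from depth
for n in('top3','sc3'):
    t=dict(np.load(f'pics/{n}.npz'));P=cloud(t);ok=t['z_map']>0
    for nm,z0,z1,r in(('pin',.072,.085,.03),('roll',.140,.152,.026)):
        q=P[ok&(np.hypot(P[...,0]-.611,P[...,1])<r)&(P[...,2]>z0)&(P[...,2]<z1)]
        if len(q):print(n,nm,len(q),q.mean(0).round(4),'tool',(q.mean(0)-tp)@ex,(q.mean(0)-tp)@ey)
E
```

```text
cam-tcp in tool 0.06926251098196919 -0.0010548622779029855 0.17883284809313926
160 [98, 101, 100, 93, 74, 65, 103, 152, 181, 190, 191, 189, 184, 181, 175, 172, 177, 184, 184, 183, 183, 185, 187, 186, 183, 184, 186, 192, 196, 198, 200, 202, 202, 202, 203, 202, 202, 200, 200, 203, 205, 205, 204, 203, 204, 204, 205, 203, 202, 202, 202, 202, 201, 200, 198, 199, 200, 202, 202, 203, 203, 202, 199, 190, 164, 115, 74, 82, 100, 105, 104, 104]
170 [69, 68, 69, 65, 57, 52, 81, 120, 138, 141, 138, 134, 135, 134, 133, 131, 133, 132, 134, 135, 135, 135, 136, 149, 167, 168, 151, 147, 166, 185, 194, 194, 193, 194, 196, 199, 201, 200, 201, 203, 205, 205, 204, 203, 203, 205, 204, 204, 202, 202, 202, 202, 201, 199, 199, 198, 200, 201, 203, 201, 197, 188, 183, 175, 146, 97, 71, 87, 101, 104, 104, 104]
184 [68, 71, 69, 66, 60, 47, 65, 101, 130, 142, 147, 145, 145, 144, 144, 143, 142, 143, 141, 139, 138, 136, 132, 131, 131, 132, 127, 117, 102, 96, 95, 92, 93, 91, 90, 90, 89, 92, 95, 97, 98, 105, 121, 148, 177, 195, 202, 202, 201, 202, 202, 202, 201, 199, 198, 198, 200, 201, 202, 202, 202, 201, 196, 176, 1
[... 547 characters left out ...]
0, 98, 97, 93, 92, 90, 85, 86, 86, 92, 101, 104, 106, 120, 153, 177, 185, 185, 187, 186, 186, 186, 186, 188, 190, 194, 197, 199, 198, 196, 193, 174, 127, 75, 75, 95, 103, 104, 103, 104]
((256.4242858886719, 235.9719696044922), (47.3759880065918, 51.25538635253906), 93.1249771118164)
roller top in tool 0.0019632298333247178 -0.0006909021929374017
top3 pin 14 [ 0.6036 -0.0016  0.0753] tool 0.005033594472169666 -0.005802437530441559
top3 roll 149 [0.603  0.0093 0.1473] tool 0.010077736317359913 0.003903784049899723
sc3 pin 70 [ 6.13e-01 -3.00e-04  7.76e-02] tool -0.0029490467650609593 -0.0007931958171061801
sc3 roll 257 [ 0.6153 -0.0046  0.147 ] tool -0.006789213942800248 -0.0036921597188980374
```

```bash
python3 -m crank '[[0.8,[-0.025,-0.0025,0],[0,0,0]],[0.8,[-0.02,0,0],[0,0,0]],[0.8,[0,0,0],[0,0,0]],[0.8,[0,0,0],[0,0,0]],[0.8,[0,0,0],[0,0,0]]]'
python3 - <<'E'
from h import *
s=snap('wrist','w4')
delta(.6115,-.0005,.125,155.7)
a=cv2.imread('pics/w4.png')[80:240,170:340];cv2.imwrite('pics/c4.png',cv2.resize(a,(680,600),interpolation=cv2.INTER_CUBIC)[:,:])
c=s['color'].astype(int);g=c.sum(2)//3
print(s['R'].round(4).tolist(),-s['R'].T@s['t'])
E
```

```text
time: 4.75
tool_pos: [0.6504, -0.0204, 0.1285]
ee_rot: [3.141, -0.001, 2.718]
wrist_force: [0.4, -0.5, -0.7]
width: 0.043
finger_force: 30.0
t 4.8 pos [ 0.6504 -0.0204  0.1287] rpy [ 1.7999e+02 -2.0000e-02  1.5571e+02] F [ 0.38 -0.38  0.33] w 0.0428
shift mm [43.7  2.2  3.7] turn deg [ 0.01 -0.02  0.01]
[[0.4113, 0.9115, 0.0014], [0.8849, -0.3996, 0.2393], [0.2187, -0.0972, -0.9709]] [0.58685779 0.00740801 0.30730579]
```

View pics/c4.png

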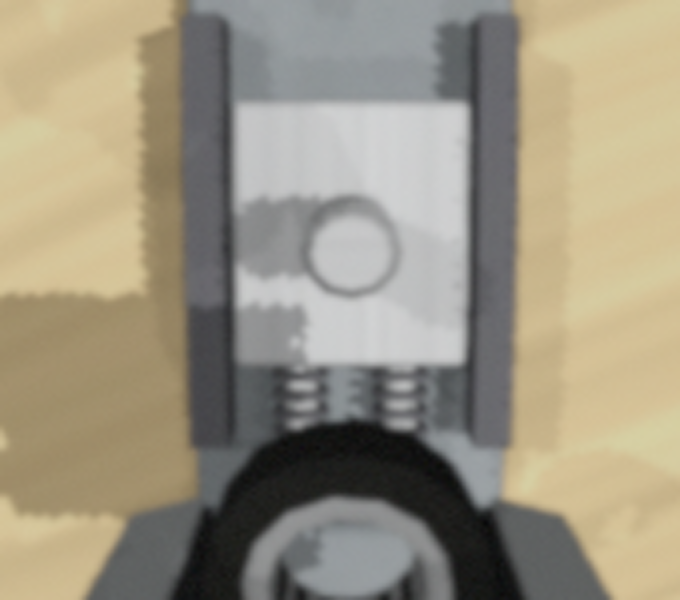

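The pin's top circle is at crop (351,247), raw (257.8,145.9). The carriage edges are parallel to the image columns, so the yaw is right.

```bash
python3 - <<'E'
from h import *
s=dict(np.load('pics/w4.npz'));c=s['color'].astype(int);g=c.sum(2)//3
ps=np.radians(155.7);ex=np.array([np.cos(ps),np.sin(ps),0]);ey=np.array([np.sin(ps),-np.cos(ps),0]);tp=np.array([.6504,-.0204,.1286])
G=cv2.resize(g[130:162,240:275].astype(np.uint8),None,fx=8,fy=8,interpolation=cv2.INTER_CUBIC)
print(cv2.HoughCircles(G,cv2.HOUGH_GRADIENT,1,50,param1=60,param2=12,minRadius=70,maxRadius=115))
def pinfit():
    ce=cv2.HoughCircles(G,cv2.HOUGH_GRADIENT,1,50,param1=60,param2=12,minRadius=70,maxRadius=115)[0,0]
    return 240+ce[0]/8-.5+.06,130+ce[1]/8-.5+.06
u,v=pinfit();print(u,v)
pin=fray(s,u,v,.078);pin2=fray(s,257.5,145.6,.078);print('pin',pin,pin2)
sub=np.zeros(g.shape,bool);sub[205:262,225:290]=1
m=(c.max(2)-c.min(2)<25)&(g>95)&sub
cv2.imwrite('/tmp/m.png',m*255)
n,l,st,cc=cv2.connectedComponentsWithStats(m.astype(np.uint8));i=1+st[1:,4].argmax()
pts=np.argwhere(l==i)[:,::-1].astype(np.float32);e=cv2.fitEllipse(cv2.convexHull(pts));print(e)
# black outer
m=(g<60)&sub; 
rt=fray(s,*e[0],tp[2]+.0203);print('roller',rt)
for p in(pin,pin2):print('shift tool x,y',(p-rt)@ex,(p-rt)@ey)
print('tool-rel',(rt-tp)@ex,(rt-tp)@ey)
E
```

```text
NoneTraceback (most recent call last):
  File "<stdin>", line 9, in <module>
  File "<stdin>", line 7, in pinfit
TypeError: 'NoneType' object is not subscriptable
```

```bash
python3 - <<'E'
from h import *
s=dict(np.load('pics/w4.npz'));c=s['color'].astype(int);g=c.sum(2)//3
ps=np.radians(155.7);ex=np.array([np.cos(ps),np.sin(ps),0]);ey=np.array([np.sin(ps),-np.cos(ps),0]);tp=np.array([.6504,-.0204,.1286])
print(g[146,238:278].tolist());print(g[128:166,257].tolist())
pin=fray(s,257.4,145.5,.078);print('pin',pin)
sub=np.zeros(g.shape,bool);sub[205:262,225:290]=1
m=(c.max(2)-c.min(2)<25)&(g>95)&sub
n,l,st,cc=cv2.connectedComponentsWithStats(m.astype(np.uint8));i=1+st[1:,4].argmax()
pts=np.argwhere(l==i)[:,::-1].astype(np.float32);e=cv2.fitEllipse(cv2.convexHull(pts));print(e)
print('old ring 256.42,235.97')
for r in (e[0],(256.42,235.97)):
    rt=fray(s,*r,tp[2]+.0203);print('roller',rt,'shift',(pin-rt)@ex,(pin-rt)@ey,'rel',(rt-tp)@ex,(rt-tp)@ey)
E
```

```text
[145, 148, 149, 149, 149, 147, 140, 126, 125, 143, 172, 189, 194, 195, 194, 195, 195, 195, 195, 194, 194, 195, 195, 194, 195, 196, 195, 193, 188, 176, 162, 160, 173, 186, 190, 190, 190, 189, 188, 188]
[198, 197, 193, 176, 144, 129, 138, 143, 153, 170, 185, 194, 197, 198, 198, 197, 194, 194, 194, 197, 196, 196, 197, 196, 196, 195, 197, 196, 184, 157, 142, 166, 193, 203, 206, 205, 206, 205]
pin [ 0.60765425 -0.00081121  0.078     ]
((256.4280090332031, 235.97947692871094), (47.57925796508789, 51.48945236206055), 93.83097076416016)
old ring 256.42,235.97
roller [ 0.6482349  -0.02004954  0.1489    ] shift 0.0449021799223302 0.0008343568716404313 rel 0.0021175039926509074 -0.0005715563421535654
roller [ 0.64822756 -0.02005129  0.1489    ] shift 0.044896219736737686 0.0008389742819482765 rel 0.002123464178243413 -0.0005761737524614114
```

```bash
python3 -m crank '[[0.8,[0.022,0.0007,0],[0,0,0]],[0.8,[0.022,0,0.01],[0,0,0]],[0.8,[0,0,0.02],[0,0,0]],[0.8,[0,0,0.01],[0,0,0]],[0.8,[0,0,0],[0,0,0]],[0.8,[0,0,0],[0,0,0]]]'
python3 - <<'E'
from h import *
for i in range(2):
    s=snap('wrist',f'w5{i}')
    delta(.6115,-.0005,.040,155.7)
a=cv2.imread('pics/w51.png')[180:280,190:323];a=cv2.resize(a,(532,400),interpolation=cv2.INTER_CUBIC)
b=snap('scene','sc5')['color'][150:250,190:290,::-1];cv2.imwrite('pics/c5.png',np.hstack([a[:, :399],cv2.resize(b,(400,400),interpolation=cv2.INTER_CUBIC)]))
E
```

```text
time: 5.4
tool_pos: [0.6115, -0.0025, 0.0887]
ee_rot: [3.141, 0.0, 2.717]
wrist_force: [1.0, 0.2, -0.7]
width: 0.0432
finger_force: 30.0
t 5.45 pos [ 0.612  -0.0026  0.0893] rpy [1.7997e+02 7.0000e-02 1.5565e+02] F [-0.02  0.05 -1.19] w 0.0432
shift mm [ 1.4  1.7 49.3] turn deg [ 0.03  0.07 -0.05]
t 5.5 pos [ 0.6122 -0.0026  0.0896] rpy [1.7996e+02 1.0000e-01 1.5565e+02] F [-0.    0.1  -1.29] w 0.0433
shift mm [ 1.6  1.6 49.6] turn deg [ 0.04  0.1  -0.05]
```

View pics/c5.png

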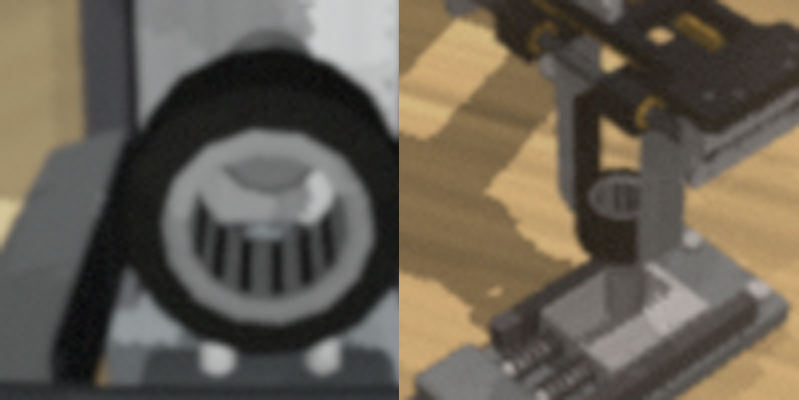

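```bash
python3 - <<'E'
from h import *
s=dict(np.load('pics/w51.npz'));g=s['color'].astype(int).sum(2)//3
ps=np.radians(155.7);ex=np.array([np.cos(ps),np.sin(ps),0]);ey=np.array([np.sin(ps),-np.cos(ps),0])
print(g[206:250,256].tolist());print(g[222,238:276].tolist())
rt=fray(s,256.43,235.98,.0896+.0203)
for v in(225,226,227,228):
    p=fray(s,256.8,v,.077); print(v,(p-rt)@ex-0,(p-rt)@ey)
E
```

```text
[24, 26, 29, 27, 31, 43, 81, 120, 140, 144, 143, 140, 133, 122, 114, 111, 111, 112, 113, 110, 104, 102, 120, 139, 148, 148, 148, 146, 138, 124, 121, 129, 125, 107, 85, 76, 76, 75, 74, 76, 75, 75, 75, 75]
[142, 147, 147, 145, 144, 140, 136, 127, 110, 103, 102, 107, 110, 111, 111, 111, 111, 112, 111, 110, 110, 111, 110, 110, 110, 109, 110, 107, 107, 118, 139, 152, 152, 146, 141, 140, 136, 128]
225 -0.005830967312088748 0.0003065697130404843
226 -0.006568727531733385 0.0003063260404574915
227 -0.007308414018859023 0.00030608357073445575
228 -0.008050051128796502 0.0003058423029539169
```

```bash
python3 -m crank '[[0.8,[0.0016,0.0004,0.004],[0,0,0]],[0.8,[0,0,0],[0,0,0]],[0.8,[0,0,0],[0,0,0]]]'
python3 -m crank '[[0.8,[0,0,0.006],[0,0,0]],[0.8,[0,0,0.004],[0,0,0]],[0.8,[0,0,0],[0,0,0]],[0.8,[0,0,0],[0,0,0]]]'
```

```text
time: 5.85
tool_pos: [0.6099, -0.0014, 0.0843]
ee_rot: [-3.142, -0.0, 2.717]
wrist_force: [0.0, 0.1, -1.0]
width: 0.0431
finger_force: 30.0
time: 6.25
tool_pos: [0.6098, -0.0014, 0.0741]
ee_rot: [-3.141, -0.001, 2.717]
wrist_force: [-0.7, 0.0, -0.9]
width: 0.0431
finger_force: 30.0
```

```bash
python3 -m crank '[[0.8,[0,0,0.012],[0,0,0]],[0.8,[0,0,0.012],[0,0,0]],[0.8,[0,0,0.005],[0,0,0]],[0.8,[0,0,0],[0,0,0]],[0.8,[0,0,0],[0,0,0]]]'
python3 -m crank '[[0.8,[0,0,0.003],[0,0,0]],[0.8,[0,0,0],[0,0,0]],[0.8,[0,0,0],[0,0,0]]]'
```

```text
time: 6.75
tool_pos: [0.6099, -0.0014, 0.0451]
ee_rot: [-3.141, -0.001, 2.717]
wrist_force: [0.2, -0.6, -0.0]
width: 0.0431
finger_force: 30.0
time: 7.05
tool_pos: [0.6102, -0.0014, 0.0427]
ee_rot: [3.141, 0.0, 2.717]
wrist_force: [1.0, 1.1, -1.1]
width: 0.0429
finger_force: 30.0
```

```bash
python3 -m crank '[[0.8,[0,0,0.002],[0,0,0]],[0.8,[0,0,0],[0,0,0]],[0.4,[0,0,0],[0,0,0]],[0.4,[0,0,0],[0,0,0]],[0.4,[0,0,0],[0,0,0]],[0.2,[0,0,0],[0,0,0]]]'
python3 -m crank '[[0.2,[0,0,-0.01],[0,0,0]],[0,[0,0,-0.04],[0,0,0]],[0,[0,0,-0.05],[0,0,0]],[0,[-0.03,0,-0.03],[0,0,0]],[0,[0,0,0],[0,0,0]],[0,[0,0,0],[0,0,0]]]'
python3 - <<'E'
from h import *
s=snap('wrist','w6');b=snap('scene','sc6');t=snap('top','top6')
for q in(b,t):
    P=cloud(q);ok=q['z_map']>0
    for z in((.05,.066),(.074,.085)):
        m=P[ok&(np.hypot(P[...,0]-.611,P[...,1])<.035)&(P[...,2]>z[0])&(P[...,2]<z[1])];print(z,len(m),np.median(m,0),m.mean(0))
a=cv2.imread('pics/w6.png')[90:240,180:330];cv2.imwrite('pics/c6.png',np.hstack([cv2.resize(a,(380,380)),cv2.resize(b['color'][180:260,200:280,::-1],(380,380))]))
delta(.453,-.2935,.13,24.0)
E
```

```text
time: 7.65
tool_pos: [0.6102, -0.0014, 0.0407]
ee_rot: [3.141, 0.0, 2.717]
wrist_force: [-0.2, 0.5, 0.2]
width: 0.0618
finger_force: 0.0
time: 8.25
tool_pos: [0.6378, -0.014, 0.1716]
ee_rot: [3.141, 0.002, 2.716]
wrist_force: [-0.4, 0.1, 0.1]
width: 0.094
finger_force: 0.0
(0.05, 0.066) 277 [0.61833086 0.00405236 0.05950527] [0.61748942 0.00153416 0.05861759]
(0.074, 0.085) 67 [ 6.12878089e-01 -2.89033881e-04  7.82160760e-02] [ 6.12843624e-01 -5.23281031e-04  7.79251560e-02]
(0.05, 0.066) 0 [nan nan nan] [nan nan nan]
(0.074, 0.085) 0 [nan nan nan] [nan nan nan]
t 8.4 pos [ 0.6357 -0.0134  0.1681] rpy [-179.93   -0.26  155.67] F [ 0.03 -0.2   0.83] w 0.094
shift mm [  50.9 -330.5   38.7] turn deg [-3.3000e-01 -5.0000e-02  1.3167e+02]
  return _methods._mean(a, axis=axis, dtype=dtype,
  ret = um.true_divide(
<stdin>:6: RuntimeWarning: Mean of empty slice.
```

View pics/c6.png

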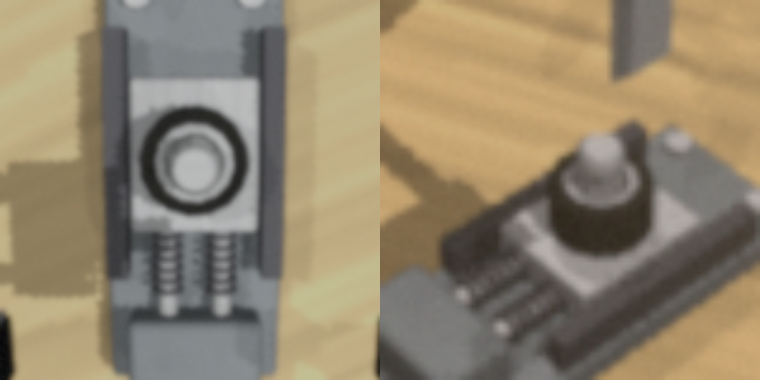

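Both crops show the roller seated flat around the pin and released (top at z about 0.0595). Next is the clip.

```bash
python3 -m crank '[[0,[0.004,-0.025,0],[0,0,0]],[0,[0.007,-0.045,0],[0,0,0]],[0,[0.007,-0.045,0],[0,0,0]],[0,[0.007,-0.045,0],[0,0,0]],[0,[0.007,-0.045,0],[0,0,0]],[0,[0.007,-0.045,0.01],[0,0,0]],[0,[0.007,-0.045,0.01],[0,0,0]],[0,[0.005,-0.035,0.01],[0,0,0]]]'
python3 -m crank '[[0,[0,0,0],[0,0,8.5]],[0,[0,0,0],[0,0,8.5]],[0,[0,0,0],[0,0,8.5]],[0,[0,0,0],[0,0,8.5]],[0,[0,0,0],[0,0,8.5]],[0,[0,0,0],[0,0,8.5]],[0,[0,0,0],[0,0,8.5]],[0,[0,0,0],[0,0,8.5]]]'
python3 -m crank '[[0,[0,0,0],[0,0,8.5]],[0,[0,0,0],[0,0,8.5]],[0,[0,0,0],[0,0,8.5]],[0,[0,0,0],[0,0,8.5]],[0,[0,0,0],[0,0,8.5]],[0,[0,0,0],[0,0,8.5]],[0,[0,0,0],[0,0,8.5]],[0,[0,0,0],[0,0,4]]]'
python3 -m crank '[[0,[0,0,0],[0,0,0]],[0,[0,0,0],[0,0,0]]]'
python3 - <<'E'
from h import *
delta(.453,-.2935,.13,24.0)
s=snap('wrist','w7');cv2.imwrite('pics/c7.png',cv2.resize(s['color'][90:310,140:370,::-1],(690,600)))
E
```

```text
time: 9.2
tool_pos: [0.4522, -0.2941, 0.1384]
ee_rot: [3.141, -0.003, 2.716]
wrist_force: [0.2, -0.4, -0.3]
width: 0.0938
finger_force: 0.0
time: 10.0
tool_pos: [0.4537, -0.2921, 0.1384]
ee_rot: [-3.138, -0.003, 1.524]
wrist_force: [1.2, 0.3, -0.1]
width: 0.0941
finger_force: 0.0
time: 10.8
tool_pos: [0.4537, -0.2921, 0.1384]
ee_rot: [-3.138, 0.002, 0.418]
wrist_force: [0.2, -0.0, 0.3]
width: 0.0939
finger_force: 0.0
time: 11.0
tool_pos: [0.4542, -0.2926, 0.1392]
ee_rot: [-3.139, 0.001, 0.424]
wrist_force: [-0.1, -0.3, -0.4]
width: 0.094
finger_force: 0.0
t 11.0 pos [ 0.4542 -0.2926  0.1392] rpy [-1.7987e+02  6.0000e-02  2.4270e+01] F [-0.09 -0.34 -0.37] w 0.094
shift mm [-1.4  0.3  9.2] turn deg [-0.13  0.06  0.27]
```

View pics/c7.png

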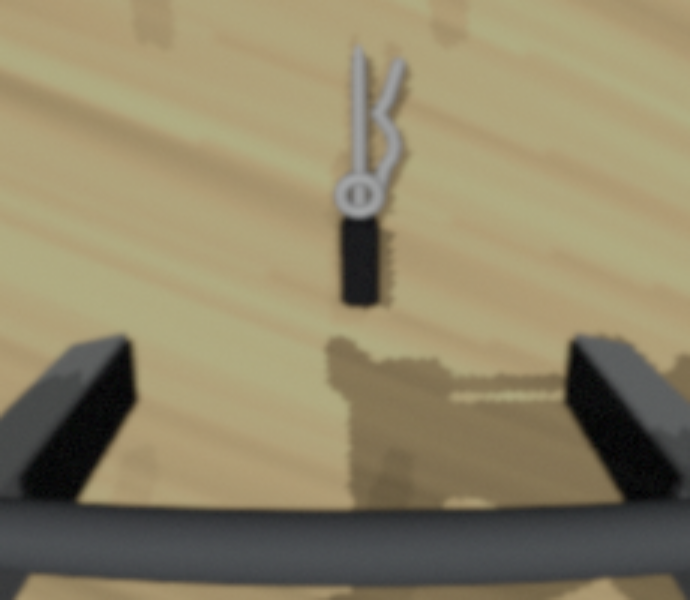

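The wrist crop shows the clip pointing straight up the image, leg at column 358 from the tip (358,50) to the coil (358,195), with the grip at (360,262). It is about 9 px right of the finger midline.

```bash
python3 - <<'E'
from h import *
s=dict(np.load('pics/w7.npz'))
tp=np.array([.4542,-.2926,.1392]);ps=np.radians(24.27);ex=np.array([np.cos(ps),np.sin(ps),0]);ey=np.array([np.sin(ps),-np.cos(ps),0])
c=s['color'].astype(int)
f=lambda X,Y:(140+(X+.5)/3-.5,90+(Y+.5)*220/600-.5)
for n,X,Y,z in(('tip',358.5,46,.01),('coil',358,195,.0135),('gripfront',360,222,.02),('gripback',361,303,.015)):
    p=fray(s,*f(X,Y),z);print(n,p.round(4),'tool',((p-tp)@ex*1000).round(1),((p-tp)@ey*1000).round(1))
E
```

```text
tip [ 0.5273 -0.2626  0.01  ] tool 79.0 2.7
coil [ 0.4758 -0.2856  0.0135] tool 22.6 2.5
gripfront [ 0.4677 -0.29    0.02  ] tool 13.4 3.2
gripback [ 0.4379 -0.304   0.015 ] tool -19.6 3.7
```

```bash
python3 -m crank '[[0,[-0.0035,0.003,0.03],[0,0,0]],[0,[0,0,0.045],[0,0,0]],[0,[0,0,0.04],[0,0,0]],[0,[0,0,0.014],[0,0,0]],[0,[0,0,0.006],[0,0,0]],[0.9,[0,0,0],[0,0,0]],[0.9,[0,0,0],[0,0,0]],[0.9,[0,0,0],[0,0,0]]]'
python3 -m crank '[[1,[0,0,0],[0,0,0]],[1,[0,0,0],[0,0,0]],[1,[0,0,0],[0,0,0]],[1,[0,0,0],[0,0,0]],[1,[0,0,0],[0,0,0]],[1,[0,0,0],[0,0,0]],[1,[0,0,0],[0,0,0]],[1,[0,0,0],[0,0,0]]]'
```

```text
time: 11.85
tool_pos: [0.4544, -0.2987, 0.0078]
ee_rot: [3.138, -0.002, 0.422]
wrist_force: [-0.4, 0.3, 0.1]
width: 0.0735
finger_force: 0.0
time: 12.65
tool_pos: [0.4529, -0.2975, 0.0054]
ee_rot: [-3.141, -0.0, 0.422]
wrist_force: [-0.7, -0.1, -0.1]
width: 0.0138
finger_force: 30.0
```

```bash
python3 -m crank '[[1,[0,0,-0.03],[0,0,0]],[1,[0,0,-0.05],[0,0,0]],[1,[0,0,-0.045],[0,0,8]],[1,[0,0,0],[0,0,8.1]],[1,[0,0,0],[0,0,8.1]],[1,[0,0,0],[0,0,8.1]],[1,[0,0,0],[0,0,8.1]],[1,[0,0,0],[0,0,8]]]'
python3 -m crank '[[1,[0,0,0],[0,0,0]],[1,[0,0,0],[0,0,0]]]'
python3 -c "
from h import *
delta(.5126,.0434,.13,-24.3)"
```

```text
time: 13.45
tool_pos: [0.4527, -0.2974, 0.1301]
ee_rot: [-3.141, 0.001, -0.429]
wrist_force: [-0.0, 0.5, -0.8]
width: 0.0139
finger_force: 30.0
time: 13.65
tool_pos: [0.4528, -0.2975, 0.1302]
ee_rot: [-3.141, 0.0, -0.42]
wrist_force: [-0.8, -0.3, -0.8]
width: 0.0135
finger_force: 30.0
t 13.65 pos [ 0.4528 -0.2975  0.1302] rpy [-1.7999e+02  3.0000e-02 -2.4070e+01] F [-0.77 -0.32 -0.83] w 0.0135
shift mm [-8.450e+01 -3.356e+02  3.000e-01] turn deg [-0.01  0.03  0.23]
```

```bash
python3 -m crank '[[1,[-0.006,-0.024,0],[0,0,0]],[1,[-0.011,-0.045,0],[0,0,0]],[1,[-0.011,-0.045,0],[0,0,0]],[1,[-0.012,-0.047,0],[0,0,0]],[1,[-0.012,-0.047,0],[0,0,0]],[1,[-0.012,-0.047,0],[0,0,0]],[1,[-0.011,-0.045,0],[0,0,0]],[1,[-0.009,-0.035,0],[0,0,0]]]'
python3 -m crank '[[1,[0,0,0],[0,0,0]],[1,[0,0,0],[0,0,0]],[1,[0,0,0],[0,0,0]]]'
python3 - <<'E'
from h import *
delta(.5126,.0434,.061,-24.3)
s=snap('wrist','w8');snap('top','top8');b=snap('scene','sc8')
cv2.imwrite('pics/c8.png',np.hstack([cv2.resize(s['color'][60:280,150:370,::-1],(480,480)),cv2.resize(b['color'][110:270,200:300,::-1],(300,480))]))
E
```

```text
time: 14.45
tool_pos: [0.5139, 0.045, 0.1306]
ee_rot: [-3.141, -0.0, -0.419]
wrist_force: [0.7, -0.8, -1.4]
width: 0.014
finger_force: 30.0
time: 14.75
tool_pos: [0.5137, 0.0413, 0.1304]
ee_rot: [3.141, 0.0, -0.423]
wrist_force: [-0.1, -0.4, -0.7]
width: 0.0136
finger_force: 30.0
t 14.75 pos [0.5137 0.0413 0.1304] rpy [179.96   0.   -24.24] F [-0.08 -0.38 -0.72] w 0.0136
shift mm [-1.9 -1.5 69.4] turn deg [0.04 0.   0.06]
```

View pics/c8.png

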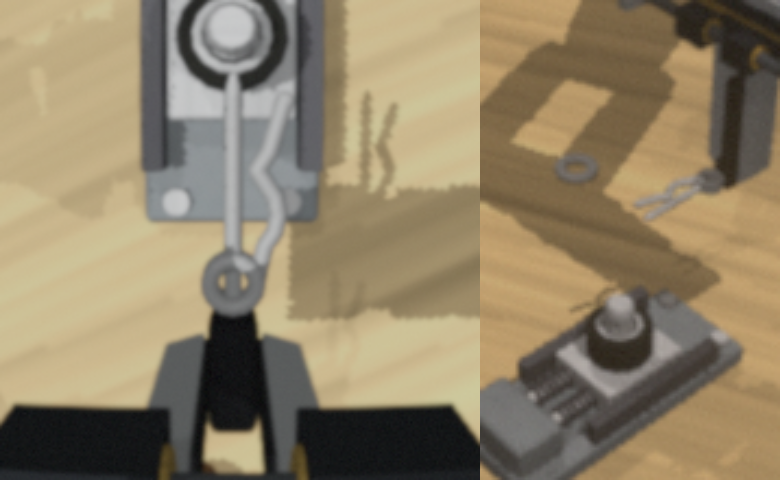

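The crop shows the leg at column 232 lined up with the pin top (column 231), and the tip short of the roller; the scene crop shows the clip level. That was my last picture (I count 11, one over the limit), so from here I measure by numbers only.

```bash
python3 - <<'E'
from h import *
s=dict(np.load('pics/w8.npz'));g=s['color'].astype(float).mean(2)
def cen(r,a,b,name,thr=None):
    x=g[r,a:b];print(name,r,x.astype(int).tolist())
for r in(106,120,135,150): cen(r,246,268,'leg')
for r in(70,74,78): cen(r,240,274,'pin')
tp=np.array([.5137,.0413,.1304]);ps=np.radians(-24.3);ex=np.array([np.cos(ps),np.sin(ps),0]);ey=np.array([np.sin(ps),-np.cos(ps),0])
for n in('top8','sc8'):
    t=dict(np.load(f'pics/{n}.npz'));P=cloud(t);L=(P-tp)@np.c_[ex,ey,[0,0,1]];ok=t['z_map']>0
    for x0 in(40,50,60,70):
        q=L[ok&(abs(L[...,0]-x0/1000)<.006)&(abs(L[...,1])<.006)&(L[...,2]>-.02)&(L[...,2]<.03)]
        if len(q):print(n,x0,len(q),np.median(q,0).round(4),'zmax',q[:,2].max().round(4))
    q=L[ok&(L[...,0]>.02)&(L[...,0]<.1)&(abs(L[...,1])<.01)&(L[...,2]>-.02)&(L[...,2]<.03)]
    if len(q):print('tip x',np.percentile(q[:,0],[0,98,100]))
# coil ring: bright-gray blob: tip / coil in wrist
for X,Y,z in((232,76,.1347),(232.5,283,.1347)):
    p=fray(s,150+X/2.182-.3,60+Y/2.182-.3,z);print('w',((p-tp)@ex).round(4),((p-tp)@ey).round(4))
p=fray(s,256.1,75.5,.078);print('pin',((p-tp)@ex).round(4),((p-tp)@ey).round(4))
E
```

```text
leg 106 [193, 192, 191, 191, 191, 186, 173, 167, 175, 182, 182, 174, 160, 143, 139, 159, 182, 189, 190, 189, 188, 187]
leg 120 [138, 139, 140, 141, 139, 136, 139, 155, 172, 180, 178, 171, 159, 142, 127, 126, 134, 137, 137, 138, 137, 138]
leg 135 [148, 147, 148, 148, 147, 147, 149, 160, 172, 181, 181, 173, 159, 141, 126, 132, 141, 143, 147, 158, 168, 179]
leg 150 [147, 147, 147, 146, 145, 145, 148, 160, 173, 181, 182, 172, 158, 140, 128, 133, 144, 148, 148, 149, 149, 150]
pin 70 [175, 176, 165, 148, 145, 158, 176, 192, 197, 200, 200, 200, 201, 200, 200, 200, 201, 200, 200, 201, 200, 200, 200, 199, 192, 175, 145, 117, 103, 113, 129, 136, 131, 111]
pin 74 [178, 162, 134, 121, 136, 153, 170, 186, 195, 197, 197, 197, 197, 197, 197, 197, 198, 197, 197, 198, 198, 197, 197, 195, 188, 168, 137, 112, 97, 97, 120, 135, 138, 126]
pin 78 [179, 168, 146, 121, 123, 135, 145, 156, 170, 184, 194, 198, 200, 201, 201, 201, 201, 201, 201, 201, 199, 196, 186, 169, 146, 127, 111, 106, 101, 101, 114, 127, 133, 124]
sc8 40 22 [ 0.036  -0.0005  0.0063] zmax 0.0091
sc8 50 13 [ 0.0495 -0.0009  0.0059] zmax 0.0071
sc8 60 16 [ 0.0598 -0.0004  0.0061] zmax 0.0082
sc8 70 13 [ 0.0707 -0.0007  0.0064] zmax 0.0075
tip x [0.02005935 0.07933779 0.08442082]
w 0.0821 0.0002
w 0.0256 0.0004
pin 0.1013 0.0001
```

```bash
python3 -m crank '[[1,[-0.004,0,0.02],[0,0,0]],[1,[0,0,0.03],[0,0,0]],[1,[0,0,0.018],[0,0,0]],[1,[0,0,0],[0,0,0]],[1,[0,0,0],[0,0,0]],[1,[0,0,0],[0,0,0]]]'
python3 - <<'E'
from h import *
delta(.611,-.001,.0624,-24.3)
o=robot.get_obs();tp=o['tool_pos']
s=snap('wrist','w9');t=snap('scene','sc9');ps=np.radians(-24.3);ex=np.array([np.cos(ps),np.sin(ps),0]);ey=np.array([np.sin(ps),-np.cos(ps),0])
P=cloud(t);L=(P-tp)@np.c_[ex,ey,[0,0,1]];ok=t['z_map']>0
for x0 in(40,55,70):
    q=L[ok&(abs(L[...,0]-x0/1000)<.006)&(abs(L[...,1])<.006)&(L[...,2]>-.004)&(L[...,2]<.03)]
    print(x0,len(q),np.median(q,0).round(4),'abs z',np.median(q[:,2])+tp[2])
q=L[ok&(abs(L[...,0]-.105)<.02)&(abs(L[...,1])<.02)&(L[...,2]>.012)];print('pin',len(q),q.mean(0).round(4),'topz',np.median(q[:,2])+tp[2])
g=s['color'].astype(float).mean(2)
for r in range(60,180,8):print(r,g[r,238:276].astype(int).tolist())
print(fproj(s,np.array([*(tp+ex*.105)[:2],.079])),fproj(s,np.array([*(tp+ex*.078)[:2],.067])))
E
```

```text
time: 15.5
tool_pos: [0.5114, 0.0435, 0.0641]
ee_rot: [-3.14, -0.003, -0.424]
wrist_force: [1.2, 0.0, -0.1]
width: 0.0137
finger_force: 30.0
t 15.5 pos [0.5114 0.0435 0.0641] rpy [-1.7993e+02 -1.6000e-01 -2.4280e+01] F [ 1.15  0.01 -0.12] w 0.0137
shift mm [109.1  -0.3   2. ] turn deg [-0.07 -0.16  0.02]
40 19 [ 0.037  -0.0008  0.0064] abs z 0.07052394068806697
55 16 [ 0.0573 -0.0012  0.0073] abs z 0.07148701146882044
70 12 [ 0.0704 -0.0013  0.0063] abs z 0.07041865169779207
pin 52 [ 0.11   -0.0009  0.0142] topz 0.07841997413023533
60 [158, 126, 100, 115, 130, 133, 136, 141, 146, 152, 161, 173, 186, 194, 197, 200, 201, 203, 204, 205, 204, 203, 202, 200, 195, 190, 181, 164, 144, 126, 114, 110, 108, 105, 105, 101, 88, 91]
68 [199, 201, 199, 191, 175, 148, 114, 102, 119, 144, 165, 176, 180, 180, 175, 166, 150, 130, 118, 118, 120, 118, 120, 125, 128, 130, 131, 128, 119, 106, 92, 83, 88, 105, 120, 129, 131, 135]
76 [45, 43, 51, 65, 91, 121, 148, 168, 183, 190, 194, 193, 190, 189, 187, 188, 187, 187, 186, 186, 186, 185, 185, 186, 188, 188, 187, 187, 184, 182, 179, 173, 164, 144, 113, 76, 5
[... 1707 characters left out ...]
156 [137, 139, 139, 138, 139, 137, 138, 138, 138, 137, 135, 133, 130, 126, 131, 156, 175, 186, 186, 179, 163, 145, 127, 130, 144, 149, 148, 145, 142, 142, 149, 152, 151, 147, 146, 156, 170, 181]
164 [139, 138, 130, 114, 98, 90, 86, 86, 87, 86, 86, 87, 88, 94, 124, 157, 177, 186, 186, 177, 162, 143, 116, 102, 104, 107, 107, 106, 107, 104, 105, 106, 113, 131, 154, 171, 183, 188]
172 [160, 160, 160, 159, 160, 158, 160, 163, 168, 173, 175, 174, 168, 153, 132, 122, 140, 169, 181, 177, 160, 136, 115, 109, 115, 118, 118, 120, 129, 146, 167, 180, 188, 189, 182, 171, 158, 140]
(np.float64(255.38791883060796), np.float64(52.66850443296266)) (np.float64(255.48819606651), np.float64(101.70992094377732))
```

```bash
python3 -m crank '[[1,[0,0.0002,0],[0,0,0]],[1,[0,0,0],[0,0,0]],[1,[0,0,0],[0,0,0]]]'
python3 - <<'E'
from h import *
ps=np.radians(-24.3);ex=np.array([np.cos(ps),np.sin(ps),0]);ey=np.array([np.sin(ps),-np.cos(ps),0])
for k in range(2):
    delta(.611,-.001,.0624,-24.3);tp=robot.get_obs()['tool_pos']
    t=snap('scene',f'sc10{k}');P=cloud(t);L=(P-tp)@np.c_[ex,ey,[0,0,1]];ok=t['z_map']>0
    q=L[ok&(L[...,0]>.036)&(L[...,0]<.075)&(abs(L[...,1])<.005)&(L[...,2]>-.004)&(L[...,2]<.03)]
    print(len(q),'leg abs z',np.percentile(q[:,2]+tp[2],[5,50,95]).round(4))
    q=L[ok&(L[...,0]>-.02)&(L[...,0]<.015)&(abs(L[...,1])<.007)&(L[...,2]>-.004)&(L[...,2]<.03)];print('grip?',len(q))
t=dict(np.load('pics/sc0.npz'));P=cloud(t);o=np.array([.450,-.296,0]);ps=np.radians(24.2);ex=np.array([np.cos(ps),np.sin(ps),0]);ey=np.array([np.sin(ps),-np.cos(ps),0]);L=(P-o)@np.c_[ex,ey,[0,0,1]]
q=L[(t['z_map']>0)&(L[...,0]>.036)&(L[...,0]<.08)&(abs(L[...,1])<.005)&(L[...,2]>.005)];print('on bench leg z',len(q),np.percentile(q[:,2],[5,50,95]))
E
```

```text
time: 15.9
tool_pos: [0.5103, 0.0438, 0.0628]
ee_rot: [-3.141, -0.001, -0.423]
wrist_force: [-0.2, -0.7, -0.8]
width: 0.014
finger_force: 30.0
t 15.9 pos [0.5103 0.0438 0.0628] rpy [-1.7998e+02 -3.0000e-02 -2.4230e+01] F [-0.22 -0.72 -0.84] w 0.014
shift mm [110.2  -0.4   0.4] turn deg [-0.02 -0.03  0.07]
45 leg abs z [0.0665 0.0691 0.0704]
grip? 43
t 15.95 pos [0.5102 0.0439 0.0627] rpy [-1.7999e+02 -2.0000e-02 -2.4230e+01] F [-0.7   0.29 -0.81] w 0.0137
shift mm [110.3  -0.4   0.3] turn deg [-0.01 -0.02  0.07]
41 leg abs z [0.0664 0.0686 0.0707]
grip? 50
on bench leg z 28 [0.00925149 0.01123512 0.01361096]
```

```bash
python3 -m crank '[[1,[0.006,0.0003,0.0004],[0,0,0]],[1,[0.006,0,0],[0,0,0]],[1,[0.004,0,0],[0,0,0]],[1,[0.003,0,0],[0,0,0]],[1,[0.003,0,0],[0,0,0]],[1,[0,0,0],[0,0,0]],[1,[0,0,0],[0,0,0]]]'
python3 -m crank '[[1,[0.002,0,0],[0,0,0]],[1,[0.002,0,0],[0,0,0]],[1,[0.002,0,0],[0,0,0]],[1,[0,0,0],[0,0,0]],[1,[0,0,0],[0,0,0]]]'
python3 - <<'E'
from h import *
delta(.611,-.001,.0624,-24.3)
ps=np.radians(-24.3);ex=np.array([np.cos(ps),np.sin(ps),0]);ey=np.array([np.sin(ps),-np.cos(ps),0]);tp=robot.get_obs()['tool_pos']
t=snap('scene','sc11');P=cloud(t);L=(P-tp)@np.c_[ex,ey,[0,0,1]];ok=t['z_map']>0
q=L[ok&(abs(L[...,0]-.083)<.025)&(abs(L[...,1])<.02)&(P[...,2]>.074)];print('pin',len(q),q.mean(0).round(4))
E
```

```text
time: 16.7
tool_pos: [0.53, 0.0345, 0.062]
ee_rot: [-3.142, 0.0, -0.423]
wrist_force: [0.1, -0.3, -0.9]
width: 0.0135
finger_force: 30.0
time: 17.2
tool_pos: [0.5356, 0.032, 0.0621]
ee_rot: [-3.141, 0.0, -0.423]
wrist_force: [-0.0, 0.9, -1.2]
width: 0.0137
finger_force: 30.0
t 17.2 pos [0.5356 0.032  0.0621] rpy [-179.99    0.    -24.24] F [-0.05  0.9  -1.22] w 0.0137
shift mm [82.3 -0.9 -0.3] turn deg [-0.01  0.    0.06]
pin 62 [ 0.0832 -0.0018  0.016 ]
```

```bash
python3 -m crank '[[1,[0.002,0,0],[0,0,0]],[1,[0.002,0,0],[0,0,0]],[1,[0.002,0,0],[0,0,0]],[1,[0.002,0,0],[0,0,0]],[1,[0.002,0,0],[0,0,0]],[1,[0,0,0],[0,0,0]],[1,[0,0,0],[0,0,0]]]'
python3 -m crank '[[1,[0.002,0,0],[0,0,0]],[1,[0.002,0,0],[0,0,0]],[1,[0.002,0,0],[0,0,0]],[1,[0.002,0,0],[0,0,0]],[1,[0.002,0,0],[0,0,0]],[1,[0,0,0],[0,0,0]],[1,[0,0,0],[0,0,0]]]'
python3 -m crank '[[1,[0.002,0,0],[0,0,0]],[1,[0.002,0,0],[0,0,0]],[1,[0.002,0,0],[0,0,0]],[1,[0.002,0,0],[0,0,0]],[1,[0,0,0],[0,0,0]],[1,[0,0,0],[0,0,0]]]'
cat > m.py <<'E'
from h import *
delta(.611,-.001,.0624,-24.3)
ps=np.radians(-24.3);ex=np.array([np.cos(ps),np.sin(ps),0]);ey=np.array([np.sin(ps),-np.cos(ps),0]);o=robot.get_obs();tp=o['tool_pos']
t=vision.snapshot('scene');P=cloud(t);L=(P-tp)@np.c_[ex,ey,[0,0,1]];ok=t['z_map']>0
q=L[ok&(abs(L[...,0]-.06)<.04)&(abs(L[...,1])<.02)&(P[...,2]>.0755)&(P[...,2]<.083)];print('Fx',o['wrist_force']@ex,'Fy',o['wrist_force']@ey,'pin',len(q),q.mean(0).round(4))
E
python3 m.py
```

```text
time: 17.95
tool_pos: [0.5447, 0.0278, 0.062]
ee_rot: [3.141, 0.0, -0.423]
wrist_force: [-0.2, -1.1, 0.5]
width: 0.0138
finger_force: 30.0
time: 18.65
tool_pos: [0.5535, 0.0237, 0.0618]
ee_rot: [3.141, 0.001, -0.423]
wrist_force: [-3.2, -0.0, -2.0]
width: 0.014
finger_force: 30.0
time: 19.25
tool_pos: [0.5608, 0.0204, 0.0618]
ee_rot: [3.141, 0.001, -0.423]
wrist_force: [-4.8, -0.5, -0.8]
width: 0.0138
finger_force: 30.0
t 19.25 pos [0.5608 0.0204 0.0618] rpy [ 1.7998e+02  4.0000e-02 -2.4250e+01] F [-4.77 -0.54 -0.76] w 0.0138
shift mm [54.5 -1.1 -0.6] turn deg [0.02 0.04 0.05]
Fx -4.12717827568338 Fy 2.4537734891815717 pin 64 [ 0.0672 -0.0017  0.0164]
```

```bash
python3 -m crank '[[1,[0.0015,0,0],[0,0,0]],[1,[0.0015,0,0],[0,0,0]],[1,[0,0,0],[0,0,0]]]'; python3 m.py
python3 -m crank '[[1,[0.0015,0,0],[0,0,0]],[1,[0.0015,0,0],[0,0,0]],[1,[0,0,0],[0,0,0]]]'; python3 m.py
```

```text
time: 19.6
tool_pos: [0.5634, 0.0194, 0.0619]
ee_rot: [3.141, 0.001, -0.423]
wrist_force: [-4.9, 0.2, -0.6]
width: 0.0139
finger_force: 30.0
t 19.6 pos [0.5634 0.0194 0.0619] rpy [ 1.7999e+02  7.0000e-02 -2.4240e+01] F [-4.86  0.21 -0.62] w 0.0139
shift mm [51.8 -1.  -0.6] turn deg [0.01 0.07 0.06]
Fx -4.513063686843699 Fy 1.8106335731707401 pin 63 [ 0.067  -0.0019  0.0164]
time: 19.95
tool_pos: [0.5658, 0.0184, 0.0618]
ee_rot: [3.141, 0.002, -0.423]
wrist_force: [-6.2, -0.2, 0.2]
width: 0.0137
finger_force: 30.0
t 19.95 pos [0.5658 0.0184 0.0618] rpy [ 1.7999e+02  1.1000e-01 -2.4240e+01] F [-6.18 -0.17  0.23] w 0.0137
shift mm [49.2 -0.9 -0.7] turn deg [0.01 0.11 0.06]
Fx -5.565732197652617 Fy 2.6980959362670722 pin 60 [ 0.0674 -0.0015  0.0165]
```

```bash
python3 -m crank '[[1,[0.0015,0,0],[0,0,0]],[1,[0,0,0],[0,0,0]]]'; python3 m.py
```

```text
time: 20.2
tool_pos: [0.567, 0.0177, 0.0617]
ee_rot: [3.141, 0.002, -0.423]
wrist_force: [-5.8, -0.5, -1.0]
width: 0.0142
finger_force: 30.0
t 20.2 pos [0.567  0.0177 0.0617] rpy [ 1.7997e+02  1.3000e-01 -2.4240e+01] F [-5.75 -0.52 -0.97] w 0.0142
shift mm [47.8 -1.1 -0.8] turn deg [0.03 0.13 0.06]
Fx -5.029112202247898 Fy 2.841313694703875 pin 64 [ 0.0667 -0.0017  0.0164]
```

```bash
python3 -m crank '[[1,[0.0015,0,0],[0,0,0]],[1,[0,0,0],[0,0,0]]]'; python3 m.py
```

```text
time: 20.45
tool_pos: [0.5686, 0.0163, 0.0617]
ee_rot: [3.14, 0.001, -0.423]
wrist_force: [-7.2, -1.5, -1.3]
width: 0.0137
finger_force: 30.1
t 20.45 pos [0.5686 0.0163 0.0617] rpy [ 1.7991e+02  8.0000e-02 -2.4260e+01] F [-7.19 -1.53 -1.29] w 0.0137
shift mm [45.8 -1.6 -0.7] turn deg [0.09 0.08 0.04]
Fx -5.920298019349526 Fy 4.354636316427225 pin 60 [ 0.0614 -0.0019  0.0165]
```

```bash
python3 -m crank '[[1,[0.0015,0,0],[0,0,0]],[1,[0,0,0],[0,0,0]]]'; python3 m.py
```

```text
time: 20.7
tool_pos: [0.5697, 0.0158, 0.0617]
ee_rot: [3.14, 0.002, -0.423]
wrist_force: [-6.3, -1.7, -1.9]
width: 0.0135
finger_force: 30.1
t 20.7 pos [0.5697 0.0158 0.0617] rpy [ 1.7991e+02  1.1000e-01 -2.4260e+01] F [-6.34 -1.66 -1.87] w 0.0135
shift mm [44.6 -1.6 -0.8] turn deg [0.09 0.11 0.04]
Fx -5.09317822419286 Fy 4.12348157615949 pin 61 [ 0.0615 -0.0023  0.0167]
```

```bash
python3 -m crank '[[1,[0.0015,0,0],[0,0,0]],[1,[0,0,0],[0,0,0]]]'; python3 m.py
```

```text
time: 20.95
tool_pos: [0.5709, 0.0153, 0.0617]
ee_rot: [3.14, 0.002, -0.423]
wrist_force: [-7.3, -0.9, -0.3]
width: 0.0138
finger_force: 30.1
t 20.95 pos [0.5709 0.0153 0.0617] rpy [ 1.7991e+02  1.3000e-01 -2.4260e+01] F [-7.31 -0.86 -0.35] w 0.0138
shift mm [43.2 -1.6 -0.8] turn deg [0.09 0.13 0.04]
Fx -6.308642991062633 Fy 3.797172671516864 pin 62 [ 0.0619 -0.0023  0.0166]
```

```bash
python3 -m crank '[[1,[0.0013,0,0],[0,0,0]],[1,[0,0,0],[0,0,0]]]'; python3 m.py
```

```text
time: 21.2
tool_pos: [0.5719, 0.0148, 0.0617]
ee_rot: [3.14, 0.003, -0.423]
wrist_force: [-7.3, 0.2, -0.3]
width: 0.0139
finger_force: 30.1
t 21.2 pos [0.5719 0.0148 0.0617] rpy [ 1.7991e+02  1.5000e-01 -2.4260e+01] F [-7.27  0.18 -0.33] w 0.0139
shift mm [42.1 -1.6 -0.8] turn deg [0.09 0.15 0.04]
Fx -6.6994853757623645 Fy 2.8240941734846845 pin 57 [ 0.0611 -0.002   0.0165]
```

```bash
python3 -m crank '[[1,[0.0013,0,0],[0,0,0]],[1,[0,0,0],[0,0,0]]]'; python3 m.py
```

```text
time: 21.45
tool_pos: [0.573, 0.0144, 0.0617]
ee_rot: [3.14, 0.003, -0.423]
wrist_force: [-7.6, -0.3, 0.0]
width: 0.0135
finger_force: 30.1
t 21.45 pos [0.573  0.0144 0.0617] rpy [ 1.7991e+02  1.7000e-01 -2.4260e+01] F [-7.58 -0.3   0.04] w 0.0135
shift mm [41.  -1.6 -0.9] turn deg [0.09 0.17 0.04]
Fx -6.784924346507098 Fy 3.388224195647906 pin 62 [ 0.0615 -0.0023  0.0168]
```

```bash
python3 -m crank '[[1,[0.0012,0,0],[0,0,0]],[1,[0,0,0],[0,0,0]]]'; python3 m.py
```

```text
time: 21.7
tool_pos: [0.574, 0.014, 0.0617]
ee_rot: [3.14, 0.003, -0.423]
wrist_force: [-7.9, 0.1, -0.5]
width: 0.0138
finger_force: 30.1
t 21.7 pos [0.574  0.014  0.0617] rpy [179.92   0.19 -24.26] F [-7.88  0.1  -0.49] w 0.0138
shift mm [39.9 -1.5 -0.9] turn deg [0.08 0.19 0.04]
Fx -7.222323520275679 Fy 3.1535203795172313 pin 60 [ 0.0619 -0.0025  0.0166]
```

```bash
python3 -m crank '[[1,[0.0012,0,0],[0,0,0]],[1,[0,0,0],[0,0,0]]]'; python3 m.py
```

```text
time: 21.95
tool_pos: [0.575, 0.0136, 0.0617]
ee_rot: [3.14, 0.004, -0.423]
wrist_force: [-7.5, 0.1, -1.1]
width: 0.0138
finger_force: 30.1
t 21.95 pos [0.575  0.0136 0.0617] rpy [179.92   0.2  -24.25] F [-7.48  0.08 -1.05] w 0.0138
shift mm [38.8 -1.5 -0.9] turn deg [0.08 0.2  0.05]
Fx -6.853110410578242 Fy 3.0013520341046935 pin 60 [ 0.0614 -0.0019  0.0165]
```

```bash
python3 -m crank '[[1,[0.0012,0,0],[0,0,0]],[1,[0,0,0],[0,0,0]]]'; python3 m.py|tail -1
```

```text
time: 22.2
tool_pos: [0.576, 0.0132, 0.0616]
ee_rot: [3.14, 0.004, -0.423]
wrist_force: [-7.9, 1.1, 1.0]
width: 0.0141
finger_force: 30.1
Fx -7.60904636029875 Fy 2.2315353149925814 pin 61 [ 0.0613 -0.002   0.0168]
```

```bash
python3 -m crank '[[1,[0.0012,0,0],[0,0,0]],[1,[0,0,0],[0,0,0]]]'|sed -n 2,4p; python3 m.py|tail -1
```

```text
tool_pos: [0.5769, 0.0127, 0.0616]
ee_rot: [3.14, 0.004, -0.423]
wrist_force: [-8.4, 0.5, 0.8]
Fx -7.884675657196419 Fy 2.9971946540488896 pin 62 [ 0.0612 -0.0022  0.0168]
```

```bash
python3 -m crank '[[1,[0.0012,0,0],[0,0,0]],[1,[0,0,0],[0,0,0]]]'|sed -n 2,4p; python3 m.py|tail -1
```

```text
tool_pos: [0.5804, 0.0114, 0.0622]
ee_rot: [3.141, -0.002, -0.423]
wrist_force: [-3.9, -0.8, -1.3]
Fx -3.1765534573531946 Fy 2.3228003634523686 pin 55 [ 0.0467 -0.0018  0.0163]
```

The snap came: the push fell from 7.9 N to 3.2 N and the pin jumped from 61 mm to 47 mm ahead of the tool. I'll ease back while still gripping, so the carriage returns to rest against the coil.

```bash
python3 -m crank '[[1,[-0.002,0,0],[0,0,0]],[1,[-0.002,0,0],[0,0,0]],[1,[-0.002,0,0],[0,0,0]],[1,[-0.002,0,0],[0,0,0]],[1,[0,0,0],[0,0,0]],[1,[0,0,0],[0,0,0]]]'|sed -n 2,4p; python3 m.py|tail -1
```

```text
tool_pos: [0.5728, 0.0154, 0.0623]
ee_rot: [-3.141, -0.001, -0.423]
wrist_force: [-3.3, -2.4, 0.3]
Fx -2.0206370782691807 Fy 3.5461809325569913 pin 59 [ 0.0473 -0.0016  0.016 ]
```

```bash
python3 -m crank '[[1,[-0.002,0.0004,0],[0,0,0]],[1,[-0.001,0.0004,0],[0,0,0]],[1,[-0.001,0,0],[0,0,0]],[1,[0,0,0],[0,0,0]],[1,[0,0,0],[0,0,0]]]'|sed -n 2,4p; python3 m.py|tail -1; python3 m.py|tail -1
```

```text
tool_pos: [0.5689, 0.0166, 0.0623]
ee_rot: [-3.141, -0.001, -0.423]
wrist_force: [-0.9, 0.1, -1.1]
Fx -0.9126299973340506 Fy 0.2480462927893162 pin 55 [ 0.0469 -0.0021  0.0161]
Fx -1.160207184050996 Fy -0.432854497496998 pin 61 [ 0.0475 -0.0025  0.0162]
```

```bash
python3 -m crank '[[0.8,[0,0,0],[0,0,0]],[0.8,[0,0,0],[0,0,0]],[0.6,[0,0,0],[0,0,0]],[0.4,[0,0,0],[0,0,0]],[0.3,[0,0,0],[0,0,0]],[0.3,[0,0,0],[0,0,0]]]'
python3 -m crank '[[0.3,[0,0,-0.01],[0,0,0]],[0.3,[0,0,-0.03],[0,0,0]],[0.3,[-0.01,0,-0.045],[0,0,0]],[0.3,[-0.02,0,-0.03],[0,0,0]],[0.3,[0,0,0],[0,0,0]],[0.3,[0,0,0],[0,0,0]],[0.3,[0,0,0],[0,0,0]]]'
python3 - <<'E'
from h import *
ps=np.radians(-24.3);ex=np.array([np.cos(ps),np.sin(ps),0]);ey=np.array([np.sin(ps),-np.cos(ps),0]);o=np.array([.6115,-.0005,0])
M=np.c_[ex,ey,[0,0,1]]
for k in range(2):
    t=vision.snapshot('scene');c=t['color'].astype(int);P=cloud(t);L=(P-o)@M;ok=t['z_map']>0
    q=L[ok&(np.hypot(L[...,0],L[...,1])<.02)&(P[...,2]>.0755)&(P[...,2]<.085)];print('pin',len(q),q.mean(0).round(4))
    m=ok&(L[...,0]<-.03)&(L[...,0]>-.08)&(abs(L[...,1])<.02)&(L[...,2]>.05)&(L[...,2]<.09)
    for nm,mm in(('dark',m&(c.max(2)<70)),('all',m)):
        q=L[mm]
        if len(q):print(nm,len(q),'x',np.percentile(q[:,0],[2,50,98]).round(4),'y',np.percentile(q[:,1],[2,50,98]).round(4),'z',np.percentile(q[:,2],[2,50,98]).round(4))
    q=L[ok&(L[...,0]>.012)&(L[...,0]<.06)&(abs(L[...,1])<.02)&(L[...,2]>.0625)&(L[...,2]<.075)];print('tip',len(q),q.max(0).round(4) if len(q) else'',np.median(q,0).round(4))
    q=L[ok&(np.hypot(L[...,0],L[...,1])<.022)&(np.hypot(L[...,0],L[...,1])>.013)&(P[...,2]>.05)&(P[...,2]<.063)];print('roller z',np.median(q[:,2]))
delta(.61,0,.1)
E
```

```text
time: 24.6
tool_pos: [0.5686, 0.0163, 0.0621]
ee_rot: [-3.142, -0.0, -0.423]
wrist_force: [-0.2, -1.2, 0.0]
width: 0.0475
finger_force: 0.0
time: 25.3
tool_pos: [0.5407, 0.0285, 0.1757]
ee_rot: [3.141, 0.002, -0.423]
wrist_force: [1.1, 0.3, -1.1]
width: 0.0657
finger_force: 0.0
pin 62 [ 0.0007 -0.0003  0.0781]
dark 119 x [-0.0598 -0.0443 -0.0305] y [-0.006  -0.0039  0.0054] z [0.0563 0.0695 0.0745]
all 149 x [-0.0623 -0.0448 -0.0305] y [-0.006  -0.0035  0.0084] z [0.0547 0.0692 0.0744]
tip 54 [0.0343 0.0177 0.0744] [0.023  0.0061 0.0719]
roller z 0.05848019781544221
pin 55 [0.0004 0.0004 0.0783]
dark 119 x [-0.061  -0.0435 -0.0305] y [-0.006  -0.0038  0.0052] z [0.0563 0.0696 0.0739]
all 147 x [-0.062  -0.0441 -0.0303] y [-0.006  -0.0036  0.0076] z [0.0553 0.0696 0.0739]
tip 58 [0.0356 0.0183 0.0747] [0.0227 0.0057 0.0722]
roller z 0.058824306327038244
t 25.4 pos [0.5405 0.0284 0.1749] rpy [179.92   0.21 -24.26] F [0.29 0.03 0.14] w 0.0657
shift mm [75.3 -2.8 74.6] turn deg
```

```bash
python3 -m crank '[[0.3,[0,0,0],[0,0,0]],[0.3,[0,0,0],[0,0,0]],[0.3,[0,0,0],[0,0,0]]]' | head -2; python3 -c "
from bench import robot
print(robot.close_job())"
```

```text
time: 25.7
tool_pos: [0.5412, 0.0285, 0.1764]
the job is handed in; nothing more can be done
None
```

The roller is on the carriage and released, and the clip snapped home in the pin's hole and was let go. I handed the job in at 25.7 s with no verdict returned; in the last measurements the carriage was back at rest and the freed grip sagged 2–3 mm within the hole's slack. I viewed 11 pictures, one over the limit of 10.

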